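Let the strap winch back and lock it on its pawl

ROBOT

A 6-joint arm with a two-finger parallel gripper is mounted at the origin on the work surface. World frame = base frame: x ahead of the robot, y to its left, z up, the work surface at z = 0. Lengths are in m, angles in rad, forces in N, time in s.
With the tool pointing down it reaches from about 0.375 to 0.975 m from the base axis. Payload 3.8 kg.
Tool frame: the origin (TCP) lies where the fingers leave the gripper's body, on its centre line; the fingertips stand 73 mm ahead of it and the grasp point (between the pads) lies 54 mm ahead of it (nose_length is the distance from the TCP to the fingertips, in m); z points along the fingers, y is the line along which they close (so a half turn about z gives the same grasp; the last joint's range is limited). The gripper opens to 85 mm and grips with 20 to 120 N. Pads are 22 mm wide; open, the fingers measure 114 mm over their backs; the gripper's body (76 mm by 85 mm) begins 54 mm behind the grasp point. The pads swing forward as they close: fully open they stand 13 mm farther back than shut.
Start: joints at [1.064, 0.264, 1.604, -0, 1.274, -0.037], TCP at [0.306, 0.602, 0.304] pointing down, gripper open.
Joint ranges: [-2.63, 2.63], [-0.94, 2.18], [0.31, 2.57], [-1.31, 4.45], [0, 2.66], [-2.55, 2.55]. Speed limits (rad/s): [2.57, 2.57, 3.14, 3.14, 3.14, 3.14].

INTERFACE

Orientations are given as a rotation vector (axis times angle).
In Python, from workcell import read_state, read_camera, calibration, finish_job, look_for, cut_out, tip_of, nose_length gives the robot as it stands.
- The arm moves only by the tool step_arm, never from a script. Its argument "targets" is a list of rows, each a list of 3 entries, a list of its own where there are three numbers: the turn, a rotation vector about the tool's x, y, z in rad, then the shift along the tool's x, y, z in mm, then the finger opening in mm, from 0 to 85.4. In form: [[[ax, ay, az], [x, y, z], grip], ...]. A call has 1 to 5 rows; each row shifts and turns the commanded pose from where the row before left it, along the tool's axes as they then stand; what a row does not reach is not made up. A row lasts 1/12 s, in which the tool goes at most 41.7 mm and 7.16 degrees, less where a joint would pass 70% of its speed; a pose out of reach is approached as far as the arm can. A call with a gripper value outside its range is refused whole. The fingers move at their own pace and stop on an object; "grip_force" is the grip in N (left out, the last holds). Time passes only in rows, so rows that do not move let the fingers close. It gives the time, the measured TCP pose, the force, the opening and the grip force at its end, in the units of the state.
- read_state(): the state, without advancing time (a new reading comes with each control period).
- read_camera(name): name is "scene" or "top" or "wrist"; returns the picture (480x640x3 uint8, red, green, blue); there is no depth.
- calibration(name): a dict with "camera_matrix" (3x3 intrinsics, pixels), "dist_coeffs" ([k1, k2, p1, p2, k3] as OpenCV has them; the pictures are not rectified), "R" (3x3) and "t" (3): a world point X has camera coordinates R X + t. Camera axes: x right, y down, z forward; pixel columns grow to the right and rows downward; lengths in m; the calibration is good to about 2 mm. A picture is of the moment at which its call begins: read the wrist's pose just before it. calibration takes no time and is no camera call; for the wrist camera it gives the pose at the moment of the call.
- finish_job(): hands the job in; it is judged then, once.
Trained networks look in the newest picture that a camera, given by its name, has taken for a name from the list of things; names that differ only in an ending like _2 or _b are one class to them, and where a whole thing is asked for, a point or a joint stands for the part that bears it (a point fixed in the world has none). Each returns a list of dicts, best first, with "score" (0 to 1); they miss things now and then, are a little off and sometimes report something else, mostly with a low value. They report only what shows in the picture. A call takes as long as a camera call.
- look_for(camera, query): "extent" ([left, top, right, bottom] in pixels, round what is visible of it).
- cut_out(camera, query): "region" (480x640 bool, what is visible of it) and "extent" ([left, top, right, bottom] in pixels, round what is visible of it).
- tip_of(camera, query): "at" ([row, column] in pixels: a listed point, or the origin of a listed thing).
The state is a dict: "time": time; "q": joint angles; "joint_vel": joint speeds; "joint_torque": joint torques, N m; "tool_pos": TCP position; "tcp_rot": TCP orientation; "wrist_force": force on the tool from outside, world axes, zero at the start; "torque": the same for the moment, N m; "width": opening from 0.0 (shut) to 1.0 (fully open); "grip_force": force on a finger pad.
Only numpy, scipy, OpenCV 4.12 (cv2) and the standard library are available. Lean on these libraries where they do the work, as an engineer would, in place of code of your own. Each camera call takes 0.05 s, during which the arm holds its last target. There are 200 camera calls.

TASK

The empty strap-stretching winch is locked with its brass clamp bar turned away; make it ready for the next strap. Throw the red pawl right back off the ratchet wheel, turn the drum back with the crank (its top going away from the robot) until the bar has come up and the yellow tooth is just short of where the pawl bites, then drop the pawl into the gap in front of that tooth. Last, ease the crank on in the same direction until you feel the yellow tooth bear firmly on the pawl, without forcing it, and let go, leaving the other things on the bench undisturbed.

Things in the scene. Friction and masses are not known exactly. Their poses are not given: they have to be found in the camera images.
- winch: Green steel hand winch bolted to the bench: base plate 180 x 150 x 8 mm, two upright cheeks and a pawl bracket up to 195 mm high. Origin: centre of the plate's underside. z up, x points away from the robot (yaw varies by up to 0.2 rad), y to the left. Drum 60 mm thick, 96 mm long, with a brass clamp bar along it, its axis along y. Crank on the left (+y), ratchet wheel and pawl on the right (-y).
- drum_angle (a joint): Drum angle in rad; drum, ratchet wheel and crank turn as one. It GROWS when the drum turns BACK (its top moves to +x of the winch, away from the robot); travel -0.4 to 3.0. A friction brake holds the drum wherever it is left: slow turning takes about 5 N at the crank handle. The clamp bar stands straight up at 1.80.
- drum_axis (a point): Point on the drum's axis, 110 mm above the winch's origin. With the drum at angle q the crank handle's centre lies, in the winch frame, 75 mm*cos(3.052-q) in x and 75 mm*sin(3.052-q) in z from here, and 118 mm to the left (+y).
- crank_handle (a point): Centre of the crank's red plastic handle: a cylinder 24 mm thick and 64 mm long along the winch's y; the crank arm is at its right (-y) end. It spins freely on its own pin, so it can be pinched from above (fingers closing along the winch's x) and carried round its circle with the gripper kept pointing down.
- pawl_angle (a joint): Pawl angle in rad: 0 with the nose at the bottom of a tooth gap, up to 0.15 while it lies on the slope of a tooth, growing as it is lifted; above 0.2 it is clear of the teeth. It swings up and over: past about 1.5 its weight carries it to its back stop at 2.05, where it stays; before that it falls back onto the wheel. Lifting takes under 3 N.
- pawl_pivot (a point): Centre of the pawl's pivot stud, 68 mm to the right (-y) of the winch's origin and 163 mm above the bench and 62 mm in x beyond the origin.
- pawl_pin (a point): Middle of the free length of the pawl's steel lifting pin: 12 mm thick, 50 mm long, along the winch's y, sticking out to the right (-y); the red pawl ends 27 mm to the left of this point. With the pawl at angle p it lies, in the winch frame, -50.6 mm*cos(p+0.149) in x and 50.6 mm*sin(p+0.149) in z from the pivot, and 32 mm to its right.
- drum: The drum (origin on its axis, midway) with its steel ratchet wheel, 68 mm to the right: 102 mm across, 10 mm thick, 14 saw teeth 9 mm deep, 0.449 rad apart, one painted yellow. Only the steep tooth faces, met when the drum turns back, are stopped by the pawl. Let down with the drum anywhere from 1.53 to 1.68, the pawl falls into the gap in front of the yellow tooth.
- pawl: The red pawl, 10 mm thick, 70 mm long, origin on its pivot, with a rounded steel nose set in or out by a screw (up to 4 mm either way, not measured). So the yellow tooth meets it at a drum angle anywhere between 1.70 and 1.90: this has to be felt. Firmly means more than 6 N between tooth and pawl (about 9 N on the crank handle, brake included); more than 30 N (24 N on the handle) is forcing it.
- greyboard_a: Grey board stiffener strip, 120 x 30 x 4 mm, lying loose. Origin: centre of its underside. Leave alone.
- greyboard_b: Another such strip, 120 x 30 x 4 mm. Origin: centre of its underside. Leave alone.
- tape_roll: Roll of amber tape lying flat, 90 mm across, 25 mm high. Origin: centre of its underside. Leave alone.
- brass_ring: Brass bag ring, 44 mm across, 6 mm thick, lying flat. Origin: centre of its underside. Leave alone.
- snap_hook: Brass snap hook, 76 mm long, 6 mm thick, lying along its x. Origin: under the eye at its end. Leave alone.
- glue_jar: Closed jar of pale yellow glue, 73 mm across, 90 mm high. Origin: centre of its underside. Leave alone.
- mallet: Mallet, 260 mm long, with a white head (at +x) and a 26 mm thick wooden handle, lying along its x. Origin: under its middle. Leave alone.

How it is judged:
On the way, in this order (a step that is already met when the one before it is completed fails the run):
1. the pawl is thrown right back off the wheel (value of joint pawl_angle above 1.75 rad), for 0.2 s.
2. with the pawl off, the drum is turned back until the gap in front of the yellow tooth is under the pawl (value of joint pawl_angle above 1.5 rad and value of joint drum_angle above 1.48 rad), for 0.1 s.
3. the pawl is let down onto the wheel (value of joint pawl_angle below 0.19 rad), for 0.2 s.
4. the yellow tooth is brought to bear firmly on the pawl (more than 6 N) (contact force between pawl and drum above 6 N and value of joint drum_angle between 1.66 and 1.94 rad and value of joint pawl_angle below 0.08 rad), for 0.1 s.
At the end, for the whole second after the job is handed in: The drum is at rest with the yellow tooth on the pawl (drum angle between 1.66 and 1.94, clamp bar up) and the pawl lies at rest at the bottom of the gap (below 0.08 rad) (value of joint drum_angle between 1.66 and 1.94 rad and value of joint pawl_angle below 0.08 rad and velocity of joint drum_angle between -0.05 and 0.05 rad/s and velocity of joint pawl_angle between -0.05 and 0.05 rad/s); the robot touches nothing.
It fails at once if the drum is forced against the pawl (more than 30 N on the nose) (contact force between pawl and drum above 30 N).
It fails at once if something else on the bench is pushed away (more than 30 mm) (distance of any of greyboard_a, greyboard_b, tape_roll, brass_ring, snap_hook, glue_jar, mallet from where it was at the start of the episode above 0.03 m).
It also fails if it takes over 59 s, if anything falls off the work surface, if the arm or the gripper's body presses on something with over 40 N, if the wrist force passes 120 N, or if a joint passes its speed limit or range.

## Working session

There is one attempt and no reset: what is moved stays moved. The work goes in short steps, Python scripts to look and compute and a tool call to move; the robot and the scene stay as the last step left them, time stands still between calls to the robot, and variables do not carry over. Pictures are saved under pics/ and viewed, at most 10 in all, crops included, and the job is handed in when it is done.

Besides the shell and the picture viewer there is one more tool, called by a JSON object that holds its "op" and its "data". step_arm: Moves the arm, as the interface text tells. Its arguments: {"type":"object","properties":{"targets":{"type":"array","items":{"type":"array"}},"grip_force":{"type":"number"}},"required":["targets"]}

```bash
ls; mkdir -p pics
python3 - <<'E'
from workcell import *
import cv2,numpy as np
for c in ["scene","top"]:
    im=read_camera(c); cv2.imwrite(f"pics/{c}0.png",im[:,:,::-1])
    for n in ["winch","drum_axis","crank_handle","pawl_pivot","pawl_pin","drum","pawl"]:
        r=tip_of(c,n); print(c,n,[(np.round(d["at"],1).tolist(),round(d["score"],2)) for d in r[:2]])
    k=calibration(c); print({a:np.round(b,4).tolist() for a,b in k.items()})
s=read_state(); print(s)
E
```

```text
pics
scene winch [([278.2, 284.3], 0.79)]
scene drum_axis [([242.8, 286.6], 0.94)]
scene crank_handle [([199.7, 337.8], 0.76)]
scene pawl_pivot [([251.0, 250.2], 0.87), ([233.7, 426.7], 0.47)]
scene pawl_pin [([230.3, 228.3], 0.77)]
scene drum [([241.0, 287.3], 0.59), ([357.5, 321.8], 0.44)]
scene pawl [([251.7, 250.8], 0.86), ([234.3, 423.6], 0.57)]
{'camera_matrix': [[457.3937, 0.0, 312.6684], [0.0, 457.3937, 242.2198], [0.0, 0.0, 1.0]], 'dist_coeffs': [-0.1122, 0.0, 0.0, 0.0, 0.0], 'R': [[0.2358, 0.9717, 0.0155], [0.7189, -0.1637, -0.6756], [-0.6539, 0.1704, -0.7371]], 't': [-0.2477, -0.3024, 1.2574]}
top winch [([264.9, 354.3], 0.87), ([256.5, 425.7], 0.34)]
top drum_axis [([259.9, 357.8], 0.66)]
top crank_handle [([302.4, 283.3], 0.62)]
top pawl_pivot [([219.2, 399.4], 0.91)]
top pawl_pin [([246.8, 419.5], 0.84), ([256.7, 356.4], 0.17)]
top drum [([257.6, 356.9], 0.79)]
top pawl [([215.6, 400.0], 0.8), ([300.5, 286.4], 0.72)]
{'camera_matrix': [[506.0788, 0.0, 320.896], [0.0, 506.0788, 227.4456], [0.0, 0.0, 1.0]], 'dist_coeffs': [-0.1311, 0.0, 0.0, 0.0, 0.0], 'R': [[-0.0228, -0.9996, -0.018], [-0.9886, 0.0252, -0.1481], [0.1485, 0.0144, -0.9888]], 't': [0.148, 0.5936, 0.8961]}
{'time': 0.8, 'q': array([ 1.06410968e+00,  2.63859882e-01,  1.60393764e+00,  2.11991112e-05,
        1.27371511e+00, -3.68797676e-02]), 'joint_vel': array([-0.00121714,  0.00153584,  0.00199565,  0.00026396,  0.00021105,
       -0.00016652]), 'joint_torque': array([ 1.74367651e-03, -5.14967644e+01, -3.67703998e+01,  5.27878319e-05,
        1.95275288e-04, -2.15341174e-06]), 'tool_pos': array([0.3055747 , 0.60189025, 0.30394052]), 'tcp_rot': array([7.31211822e-01, 3.05531036e+00, 1.29619354e-04]), 'wrist_force': array([0.02480058, 0.47902323, 0.23380412]), 'torque': array([ 0.01300376,  0.01847778, -0.03909269]), 'grip_force': 0.0, 'width': 1.0001022818142273}
```

```bash
cat > h.py <<'E'
import numpy as np, cv2
from scipy.optimize import least_squares
from scipy.spatial.transform import Rotation as Rn
from workcell import *
def proj(c,X):
    k=calibration(c); return cv2.projectPoints(np.atleast_2d(X).astype(float),cv2.Rodrigues(np.array(k["R"]))[0],np.array(k["t"],float),np.array(k["camera_matrix"]),np.array(k["dist_coeffs"]))[0][:,0]
def handle(q): return [.075*np.cos(3.052-q),.118,.110+.075*np.sin(3.052-q)]
def pin(p): return [.062-.0506*np.cos(p+.149),-.1,.163+.0506*np.sin(p+.149)]
def W(P,L): c,s=np.cos(P[2]),np.sin(P[2]); L=np.array(L); return np.array([P[0]+c*L[0]-s*L[1],P[1]+s*L[0]+c*L[1],L[2]])
E
python3 - <<'E'
from h import *
O={"scene":dict(winch=(278.2,284.3),axis=(242.8,286.6),handle=(199.7,337.8),piv=(251,250.2),pin=(230.3,228.3)),
"top":dict(winch=(264.9,354.3),axis=(259.9,357.8),handle=(302.4,283.3),piv=(219.2,399.4),pin=(246.8,419.5))}
def loc(x): return dict(winch=[0,0,0],axis=[0,0,.11],handle=handle(x[3]),piv=[.062,-.068,.163],pin=pin(x[4]))
def res(x,full=False):
    o=[]
    l=loc(x)
    for c in O:
        for n in O[c]:
            uv=proj(c,W(x,l[n]))[0]; d=np.array([uv[1]-O[c][n][0],uv[0]-O[c][n][1]])
            if full: print(c,n,d.round(1))
            o+=list(d)
    return np.array(o)
best=min((least_squares(res,[.55,-.05,0,q0,.05],loss="soft_l1",f_scale=2) for q0 in (-.2,.6,1.2)),key=lambda r:r.cost)
print(best.x,best.cost); res(best.x,True)
E
```

```text
Traceback (most recent call last):
  File "h.py", line 6, in proj
    k=calibration(c); return cv2.projectPoints(np.atleast_2d(X).astype(float),cv2.Rodrigues(np.array(k["R"]))[0],np.array(k["t"],float),np.array(k["camera_matrix"]),np.array(k["dist_coeffs"]))[0][:,0]
ValueError: time passes only in moves, steps and waits
```

View pics/scene0.png

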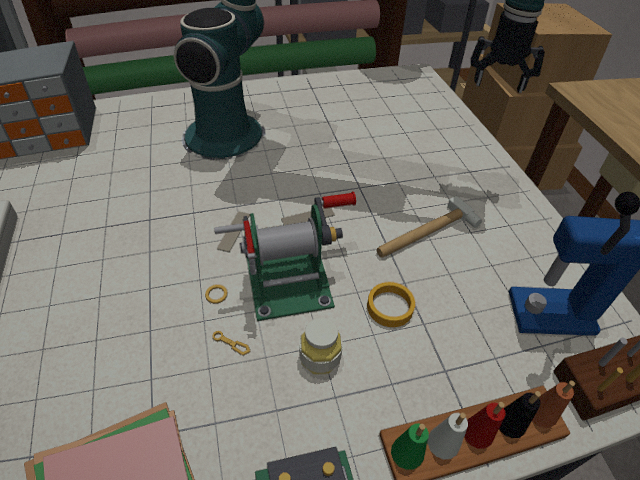

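View pics/top0.png

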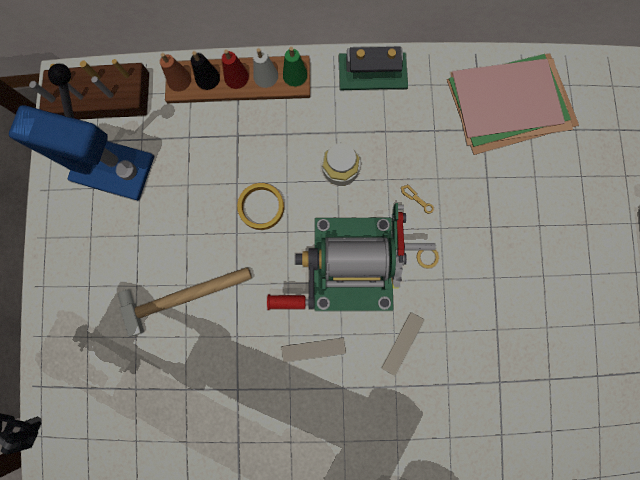

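The scene view shows the handle at about (col 338, row 200), the pawl pin at about (230, 229) and the clamp bar turned toward the robot. In the top view the handle is at about (287, 302) and the pin at about (420, 246). I'll cache the calibration for the fit.

```bash
cat >> h.py <<'E'
_K={}
def proj(c,X):
    if c not in _K: _K[c]=calibration(c)
    k=_K[c]; return cv2.projectPoints(np.atleast_2d(X).astype(float),cv2.Rodrigues(np.array(k["R"]))[0],np.array(k["t"],float),np.array(k["camera_matrix"]),np.array(k["dist_coeffs"]))[0][:,0]
E
cat > fit.py <<'E'
from h import *
O={"scene":dict(winch=(278.2,284.3),axis=(242.8,286.6),handle=(199.7,337.8),piv=(251,250.2),pin=(230.3,228.3)),
"top":dict(winch=(264.9,354.3),axis=(259.9,357.8),handle=(302.4,283.3),piv=(219.2,399.4),pin=(246.8,419.5))}
def loc(x): return dict(winch=[0,0,0],axis=[0,0,.11],handle=handle(x[3]),piv=[.062,-.068,.163],pin=pin(x[4]))
def res(x,full=False):
    o=[]
    l=loc(x)
    for c in O:
        for n in O[c]:
            uv=proj(c,W(x,l[n]))[0]; d=np.array([uv[1]-O[c][n][0],uv[0]-O[c][n][1]])
            if full: print(c,n,d.round(1))
            o+=list(d)
    return np.array(o)
best=min((least_squares(res,[.55,-.05,0,q0,.05],loss="soft_l1",f_scale=2) for q0 in (-.2,.6,1.2)),key=lambda r:r.cost)
x=best.x
print(x,best.cost); res(x,True)
print("handle",W(x,handle(x[3])),"pin",W(x,pin(x[4])),"pivot",W(x,[.062,-.068,.163]))
E
python3 fit.py
```

```text
[ 0.53206518  0.07263024 -0.02344968  0.04895133 -0.10634393] 20.21881082507228
scene winch [-2.2  2.8]
scene axis [-3.9 -1.1]
scene handle [-0.1  0.1]
scene piv [-0.9  0.2]
scene pin [-0.  -0.3]
top winch [-1.5 -0.6]
top axis [-1.5 -1.2]
top handle [-0.4  3.8]
top piv [-1.7  0.2]
top pin [1.4 0.7]
handle [0.46057105 0.19233951 0.12035759] pin [ 0.54116331 -0.02761065  0.16515774] pivot [0.5924537  0.00319519 0.163     ]
```

```bash
sed -i 's/\[.55,-.05,0,q0,.05\],loss/[.53,.07,0,q0,.02],bounds=([.3,-.3,-.2,-.4,0],[.8,.3,.2,3,.15]),loss/' fit.py; python3 fit.py
cat >> h.py <<'E'
def plan(pts,yaw,s=None,step=38):
    """print rows: each waypoint world pos, tool down, tool y along world angle yaw"""
    s=s or read_state(); p=np.array(s["tool_pos"]); R=Rn.from_rotvec(s["tcp_rot"])
    yd=np.array([np.cos(yaw),np.sin(yaw),0]); zd=np.array([0,0,-1.])
    T=Rn.from_matrix(np.c_[np.cross(yd,zd),yd,zd])
    for g in pts:
        g=np.array(g); rv=(R.inv()*T).as_rotvec(); n=int(max(np.ceil(np.linalg.norm(g-p)*1000/step),np.ceil(np.linalg.norm(rv)/.12),1)); d=(g-p)/n
        for i in range(n):
            print([np.round(rv/n,3).tolist(),np.round(R.inv().apply(d)*1000,1).tolist()]); R=R*Rn.from_rotvec(rv/n)
        p=g; R=T; print("--",g)
E
python3 -c "
from h import *
plan([[.44,.05,.42]],-.023)"
```

```text
[ 5.32247414e-01  7.27455648e-02 -2.17201415e-02  4.88705067e-02
  1.06080661e-16] 21.863849188781757
scene winch [-2.1  2.8]
scene axis [-3.8 -1. ]
scene handle [-0.1  0.1]
scene piv [-0.8  0.4]
scene pin [-1.9 -0.5]
top winch [-1.6 -0.7]
top axis [-1.6 -1.3]
top handle [-0.4  3.8]
top piv [-1.8  0. ]
top pin [0.5 1.2]
handle [0.46054551 0.19233102 0.12035159] pin [ 0.5420334  -0.02749061  0.17051153] pivot [0.59275594 0.00341506 0.163     ]
[[0.0, -0.0, 0.07], [-23.1, -27.0, -7.3]]
[[0.0, -0.0, 0.07], [-24.9, -25.3, -7.3]]
[[0.0, -0.0, 0.07], [-26.7, -23.5, -7.3]]
[[0.0, -0.0, 0.07], [-28.2, -21.5, -7.3]]
[[0.0, -0.0, 0.07], [-29.7, -19.5, -7.3]]
[[0.0, -0.0, 0.07], [-31.0, -17.4, -7.3]]
[[0.0, -0.0, 0.07], [-32.1, -15.1, -7.3]]
[[0.0, -0.0, 0.07], [-33.1, -12.8, -7.3]]
[[0.0, -0.0, 0.07], [-33.9, -10.5, -7.3]]
[[0.0, -0.0, 0.07], [-34.6, -8.1, -7.3]]
[[0.0, -0.0, 0.07], [-35.1, -5.6, -7.3]]
[[0.0, -0.0, 0.07], [-35.4, -3.2, -7.3]]
[[0.0, -0.0, 0.07], [-35.5, -0.7, -7.3]]
[[0.0, -0.0, 0.07], [-35.5, 1.8, -7.3]]
[[0.0, -0.0, 0.07], [-35.2, 4.3, -7.3]]
[[0.0, -0.0, 0.07], [-34.9, 6.8, -7.3]]
-- [0.44 0.05 0.42]
```

{"op": "step_arm", "data": {"targets": [[[0, 0, 0.07], [-23, -27, -7], 60], [[0, 0, 0.07], [-25, -25, -7], 60], [[0, 0, 0.07], [-27, -23, -7], 60], [[0, 0, 0.07], [-28, -21, -7], 60], [[0, 0, 0.07], [-30, -19, -7], 60]]}}

```text
time: 1.22
tool_pos: [0.349, 0.429, 0.3392]
tcp_rot: [1.256, 2.879, 0.0]
wrist_force: [0.2, 0.4, 0.0]
width: 0.703
grip_force: 0.0
```

{"op": "step_arm", "data": {"targets": [[[0, 0, 0.07], [-31, -17, -7], 60], [[0, 0, 0.07], [-32, -15, -7], 60], [[0, 0, 0.07], [-33, -13, -7], 60], [[0, 0, 0.07], [-34, -10, -7], 60], [[0, 0, 0.07], [-35, -8, -7], 60]]}}

```text
time: 1.63
tool_pos: [0.3922, 0.2567, 0.3745]
tcp_rot: [1.738, 2.616, 0.001]
wrist_force: [1.3, -0.6, 0.9]
width: 0.704
grip_force: 0.0
```

{"op": "step_arm", "data": {"targets": [[[0, 0, 0.07], [-35, -6, -7], 60], [[0, 0, 0.07], [-35, -3, -7], 60], [[0, 0, 0.07], [-35, -1, -7], 60], [[0, 0, 0.07], [-35, 2, -7], 60], [[0, 0, 0.07], [-35, 4, -7], 60]]}}

```text
time: 2.05
tool_pos: [0.4337, 0.0857, 0.4097]
tcp_rot: [2.167, 2.273, 0.002]
wrist_force: [1.2, -0.4, 0.1]
width: 0.704
grip_force: 0.0
```

{"op": "step_arm", "data": {"targets": [[[0, 0, 0.07], [-35, 7, -7], 60], [[0, 0, 0], [0, 0, 0], 60], [[0, 0, 0], [0, 0, 0], 60]]}}

```text
time: 2.3
tool_pos: [0.4429, 0.0511, 0.4166]
tcp_rot: [2.246, 2.195, 0.002]
wrist_force: [-0.2, 0.3, 1.4]
width: 0.703
grip_force: 0.0
```

Run:
```python
from h import *
s=read_state(); print(s["tool_pos"],s["tcp_rot"],s["wrist_force"])
k=calibration("wrist"); im=read_camera("wrist"); cv2.imwrite("pics/w1.png",im[:,:,::-1])
import pickle; pickle.dump({a:np.array(b) for a,b in k.items()},open("kw1.pkl","wb"))
for n in ["winch","drum_axis","crank_handle","pawl_pivot","pawl_pin"]:
    print(n,[(np.round(d["at"],1).tolist(),round(d["score"],2)) for d in tip_of("wrist",n)[:2]])
```

```text
[0.4429217  0.05108633 0.41661431] [2.24621730e+00 2.19524530e+00 1.78084491e-03] [-0.22985895  0.2741417   1.40132738]
winch [([171.6, 391.4], 0.87)]
drum_axis [([177.4, 408.1], 0.92)]
crank_handle [([51.1, 342.5], 0.83)]
pawl_pivot [([260.6, 478.1], 0.8)]
pawl_pin [([294.5, 434.6], 0.96)]
```

View pics/w1.png

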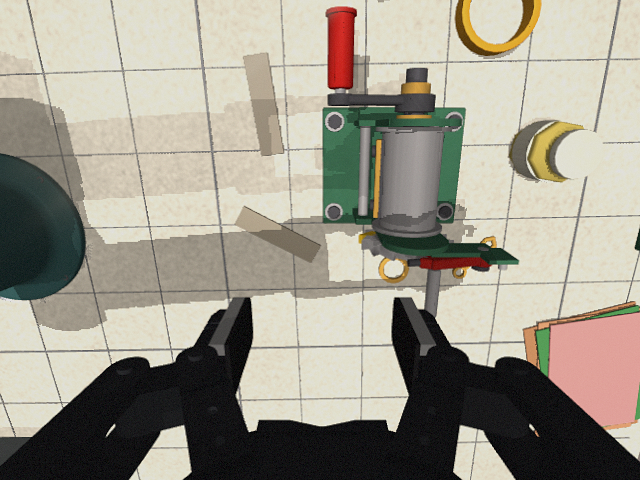

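The wrist view shows the handle centred at about (342, 50), the pin at about (433, 293) and the pawl pivot near (478, 262). All are clear of clutter. I'll refit with this view included.

```bash
sed -i 's/^def loc/import pickle; _K["wrist"]=pickle.load(open("kw1.pkl","rb"))\nO["wrist"]=dict(winch=(171.6,391.4),axis=(177.4,408.1),handle=(50,342),piv=(260.6,478.1),pin=(294.5,434))\ndef loc/' fit.py; python3 fit.py
```

```text
Traceback (most recent call last):
  File "fit.py", line 4, in <module>
    import pickle; _K["wrist"]=pickle.load(open("kw1.pkl","rb"))
                   ^^
NameError: name '_K' is not defined
```

```bash
sed -i 's/^from h import \*/from h import *\nfrom h import _K/' fit.py; python3 fit.py
```

```text
[ 0.5339275   0.07309357 -0.0328169   0.09847559  0.08207977] 45.542944190499426
scene winch [-1.5  3.2]
scene axis [-3.2 -0.6]
scene handle [-0.4  1.2]
scene piv [-0.4  0.3]
scene pin [-3.  -0.6]
top winch [-2.4 -0.9]
top axis [-2.5 -1.5]
top handle [-2.6  2.9]
top piv [-2.4  0.2]
top pin [-0.6  1.4]
wrist winch [-3.7 -1.9]
wrist axis [2.5 0.4]
wrist handle [ 0.7 -0.6]
wrist piv [-0.9  1.5]
wrist pin [ 0.4 -5.4]
handle [0.46416132 0.19344747 0.12402212] pin [ 0.5433845  -0.02727076  0.17458885] pivot [0.59366297 0.0030959  0.163     ]
```

```bash
python3 -c "
from h import *
plan([[.545,-.031,.30],[.545,-.031,.226]],-.033)"
```

```text
[[-0.0, -0.0, 0.003], [-16.6, 20.9, 23.1]]
[[-0.0, -0.0, 0.003], [-16.6, 20.9, 23.1]]
[[-0.0, -0.0, 0.003], [-16.5, 21.0, 23.1]]
[[-0.0, -0.0, 0.003], [-16.4, 21.0, 23.1]]
[[-0.0, -0.0, 0.003], [-16.4, 21.1, 23.1]]
-- [ 0.545 -0.031  0.3  ]
[[0.0, 0.0, 0.0], [0.0, 0.0, 37.0]]
[[0.0, 0.0, 0.0], [0.0, 0.0, 37.0]]
-- [ 0.545 -0.031  0.226]
```

{"op": "step_arm", "data": {"targets": [[[0, 0, 0.003], [-16.5, 21, 23], 45], [[0, 0, 0.003], [-16.5, 21, 23], 45], [[0, 0, 0.003], [-16.5, 21, 23], 45], [[0, 0, 0.003], [-16.5, 21, 23], 45], [[0, 0, 0.003], [-16.5, 21, 23], 45]]}}

```text
time: 3.02
tool_pos: [0.5462, -0.0318, 0.2997]
tcp_rot: [2.256, 2.186, 0.0]
wrist_force: [0.5, 0.2, -0.8]
width: 0.527
grip_force: 0.0
```

{"op": "step_arm", "data": {"targets": [[[0, 0, 0], [0, 0, 5], 45], [[0, 0, 0], [0, 0, 0], 45]]}}

```text
time: 3.18
tool_pos: [0.5444, -0.0318, 0.2924]
tcp_rot: [-2.255, -2.18, 0.007]
wrist_force: [-0.6, 1.0, -0.9]
width: 0.532
grip_force: 0.0
```

Run:
```python
from h import *
s=read_state(); print(s["tool_pos"],s["tcp_rot"],s["wrist_force"])
im=read_camera("wrist"); cv2.imwrite("pics/w2.png",im[:,:,::-1])
print([(np.round(d["at"],1).tolist(),round(d["score"],2)) for d in tip_of("wrist","pawl_pin")[:2]])
for y in (-.027,): print(proj("wrist",[[.540,y,.172],[.545,y,.172],[.550,y,.172]]))
```

```text
[ 0.54444179 -0.03181098  0.29243214] [-2.25477295 -2.17995286  0.00652179] [-0.5832949   0.98195108 -0.86726582]
[([265.7, 325.3], 0.76)]
[[313.00884172 260.71759933]
 [321.71444832 260.46135518]
 [330.42463606 260.20463564]]
```

View pics/w2.png

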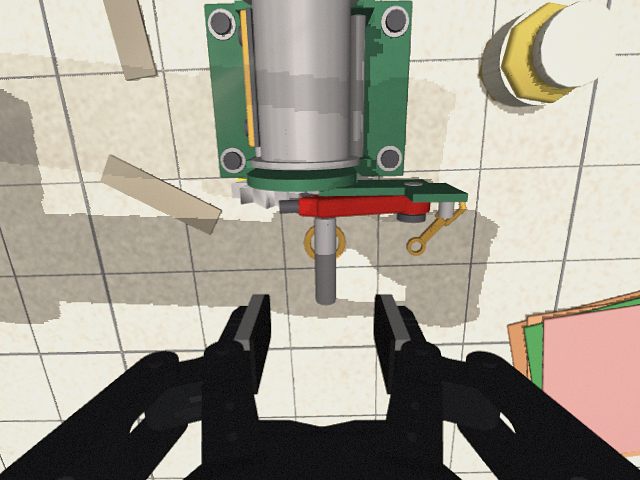

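The pin is at about (325, 262), centred between the fingers, and the ring lies flat well below. Descend and pinch.

{"op": "step_arm", "data": {"targets": [[[0, 0, 0], [0, 2.5, 22], 45], [[0, 0, 0], [0, 0, 22], 45], [[0, 0, 0], [0, 0, 22], 45], [[0, 0, 0], [0, 0, 0], 30], [[0, 0, 0], [0, 0, 0], 8]], "grip_force": 20}}

```text
time: 3.7
tool_pos: [0.5472, -0.0314, 0.2306]
tcp_rot: [-2.257, -2.185, 0.0]
wrist_force: [-0.6, 0.6, 0.5]
width: 0.256
grip_force: 0.0
```

{"op": "step_arm", "data": {"targets": [[[0, 0, 0], [0, 0, 0], 6], [[0, 0, 0], [0, 0, 0], 6], [[0, 0, 0], [0, 0, 0], 6]]}}

```text
time: 3.95
tool_pos: [0.5459, -0.0316, 0.2315]
tcp_rot: [-2.255, -2.182, 0.004]
wrist_force: [-8.5, 1.3, 1.9]
width: 0.128
grip_force: 22.2
```

{"op": "step_arm", "data": {"targets": [[[0, 0, 0], [0, 2.5, -11], 6], [[0, 0, 0], [0, 5, -9], 6], [[0, 0, 0], [0, 6.5, -7.5], 6], [[0, 0, 0], [0, 8, -6.5], 6], [[0, 0, 0], [0, 9, -4.5], 6]]}}

```text
time: 4.37
tool_pos: [0.5797, -0.0325, 0.2723]
tcp_rot: [2.259, 2.183, 0.004]
wrist_force: [-3.7, 5.1, 1.3]
width: 0.133
grip_force: 19.6
```

Run:
```python
from h import *
s=read_state(); print(s["tool_pos"],s["wrist_force"],s["width"])
im=read_camera("wrist"); cv2.imwrite("pics/w3.png",im[:,:,::-1])
```

```text
[ 0.57968508 -0.03246835  0.27225519] [-3.66643745  5.13962601  1.32134631] 0.13315651699855857
```

View pics/w3.png

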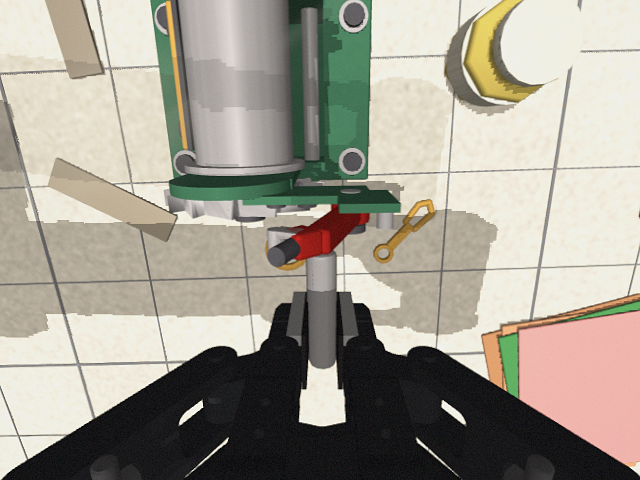

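The pawl is lifting with the pin held between the pads (pin at about (322, 310), nose up toward the camera). Continue over the top.

{"op": "step_arm", "data": {"targets": [[[0, 0, 0], [0, 9.5, -2.5], 6], [[0, 0, 0], [0, 10, -0.5], 6], [[0, 0, 0], [0, 10, 1.5], 6], [[0, 0, 0], [0, 7, 2.5], 6], [[0, 0, 0], [0, 4.5, 2], 6]]}}

```text
time: 4.83
tool_pos: [0.6221, -0.0345, 0.2676]
tcp_rot: [2.256, 2.182, 0.006]
wrist_force: [-0.9, 4.3, 2.8]
width: 0.129
grip_force: 20.1
```

{"op": "step_arm", "data": {"targets": [[[0, 0, 0], [0, 0, 0], 6], [[0, 0, 0], [0, 0, 0], 6]]}}

```text
time: 5.0
tool_pos: [0.6222, -0.0345, 0.2673]
tcp_rot: [2.256, 2.181, 0.007]
wrist_force: [2.1, 4.3, 3.2]
width: 0.128
grip_force: 20.3
```

{"op": "step_arm", "data": {"targets": [[[0, 0, 0], [0, 0, 0], 45], [[0, 0, 0], [0, 0, 0], 45], [[0, 0, 0], [0, 0, 0], 45], [[0, 0, 0], [0, 0, -15], 45], [[0, 0, 0], [0, 0, -35], 45]]}}

```text
time: 5.42
tool_pos: [0.6165, -0.0352, 0.309]
tcp_rot: [-2.253, -2.177, 0.014]
wrist_force: [-0.2, -0.6, -1.4]
width: 0.53
grip_force: 0.0
```

{"op": "step_arm", "data": {"targets": [[[0, 0, 0], [0, 0, -38], 50], [[0, 0, 0], [20, -15, -30], 50], [[0, 0, 0], [30, -25, 0], 50], [[0, 0, 0], [30, -25, 0], 50], [[0, 0, 0], [0, 0, 0], 50]]}}

```text
time: 5.83
tool_pos: [0.5544, 0.0507, 0.3842]
tcp_rot: [-2.254, -2.185, -0.001]
wrist_force: [-0.7, 0.1, -0.3]
width: 0.586
grip_force: 0.0
```

Run:
```python
from h import *
import pickle
s=read_state(); print(s["tool_pos"],s["tcp_rot"],s["wrist_force"])
k=calibration("wrist"); im=read_camera("wrist"); cv2.imwrite("pics/w4.png",im[:,:,::-1])
pickle.dump({a:np.array(b) for a,b in k.items()},open("kw4.pkl","wb"))
for n in ["winch","drum_axis","crank_handle","pawl_pivot","pawl_pin"]:
    print(n,[(np.round(d["at"],1).tolist(),round(d["score"],2)) for d in tip_of("wrist",n)[:2]])
P=[.534,.073,-.033]; print(proj("wrist",[W(P,handle(.1)),W(P,pin(2.05)),W(P,[.062,-.068,.163])]).round(1))
```

```text
[0.55437015 0.05071426 0.3842266 ] [-2.25436573e+00 -2.18478667e+00 -1.45707558e-03] [-0.69984142  0.10501675 -0.34440012]
winch [([176.5, 306.9], 0.93)]
drum_axis [([182.5, 305.3], 0.6), ([105.1, 169.1], 0.28)]
crank_handle [([47.9, 209.8], 0.92)]
pawl_pivot [([276.0, 368.7], 0.82)]
pawl_pin []
[[201.1  41.2]
 [407.2 328.4]
 [364.9 270.7]]
```

View pics/w4.png

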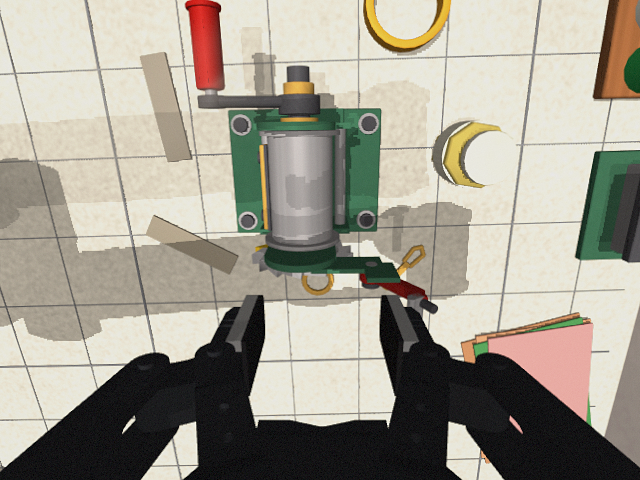

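The pawl is thrown back: it now points away, with its nose at about (430, 305). The handle is at about (208, 47). I'll refit for the crank.

```bash
cat > fit2.py <<'E'
from h import *
from h import _K
import pickle
for n in("1","4"): _K["w"+n]=pickle.load(open(f"kw{n}.pkl","rb"))
O={"w1":dict(winch=(171.6,391.4),axis=(177.4,408.1),handle=(50,342),piv=(260.6,478.1)),
"w4":dict(winch=(176.5,306.9),axis=(182.5,305.3),handle=(47.9,208.5),piv=(276,368.7)),
"scene":dict(winch=(278.2,284.3),axis=(242.8,286.6),handle=(199.7,337.8),piv=(251,250.2)),
"top":dict(winch=(264.9,354.3),axis=(259.9,357.8),handle=(302.4,283.3),piv=(219.2,399.4))}
def res(x,full=False):
    o=[]; l=dict(winch=[0,0,0],axis=[0,0,.11],handle=handle(x[3]),piv=[.062,-.068,.163])
    for c in O:
        for n in O[c]:
            uv=proj(c,W(x,l[n]))[0]; d=np.array([uv[1]-O[c][n][0],uv[0]-O[c][n][1]])
            if full: print(c,n,d.round(1))
            o+=list(d)
    return np.array(o)
x=least_squares(res,[.53,.07,0,.1],loss="soft_l1",f_scale=2).x
print(x); res(x,True); print("handle",W(x,handle(x[3])),"piv",W(x,[.062,-.068,.163]))
h=W(x,[handle(x[3])[0],.122,handle(x[3])[2]]); print(h)
plan([[h[0],h[1],h[2]+.115],[h[0],h[1],h[2]+.055]],x[2])
E
python3 fit2.py
```

```text
[ 0.53401585  0.07287514 -0.03852998  0.08653688]
w1 winch [-3.5 -1.9]
w1 axis [2.7 0.4]
w1 handle [0.6 0. ]
w1 piv [-0.4  1.1]
w4 winch [-3.1 -1.5]
w4 axis [ 5.4 -5.1]
w4 handle [-0.1  0.2]
w4 piv [ 0.  -0.3]
scene winch [-1.4  3.1]
scene axis [-3.2 -0.8]
scene handle [0.1 1.4]
scene piv [-0.5 -0.1]
top winch [-2.5 -0.8]
top axis [-2.6 -1.4]
top handle [-2.9  2.8]
top piv [-2.2  0.6]
handle [0.46477637 0.1936319  0.12314152] piv [0.59335044 0.00253734 0.163     ]
[0.46493045 0.19762893 0.12314152]
[[-0.0, 0.0, 0.0], [21.2, -14.1, 20.7]]
[[-0.0, 0.0, 0.0], [21.1, -14.1, 20.7]]
[[-0.0, 0.0, 0.0], [21.1, -14.1, 20.7]]
[[-0.0, 0.0, 0.0], [21.1, -14.1, 20.7]]
[[-0.0, 0.0, 0.0], [21.1, -14.1, 20.7]]
[[-0.0, 0.0, 0.0], [21.1, -14.1, 20.7]]
[[-0.0, 0.0, 0.0], [21.1, -14.1, 20.7]]
-- [0.46493045 0.19762893 0.23814152]
[[0.0, 0.0, 0.0], [0.0, 0.0, 30.0]]
[[0.0, 0.0, 0.0], [0.0, 0.0, 30.0]]
-- [0.46493045 0.19762893 0.17814152]
```

{"op": "step_arm", "data": {"targets": [[[0, 0, 0], [21, -14, 20.5], 60], [[0, 0, 0], [21, -14, 20.5], 60], [[0, 0, 0], [21, -14, 20.5], 60], [[0, 0, 0], [21, -14, 20.5], 55], [[0, 0, 0], [21, -14, 20.5], 55]]}}

```text
time: 6.55
tool_pos: [0.4913, 0.1545, 0.2796]
tcp_rot: [2.261, 2.181, -0.001]
wrist_force: [0.1, 0.5, 0.1]
width: 0.646
grip_force: 0.0
```

{"op": "step_arm", "data": {"targets": [[[0, 0, 0], [21, -14, 20.5], 55], [[0, 0, 0], [21, -14, 20.5], 55], [[0, 0, 0], [0, 0, 5], 55], [[0, 0, 0], [0, 0, 0], 55]]}}

```text
time: 6.88
tool_pos: [0.4634, 0.1971, 0.2321]
tcp_rot: [-2.256, -2.184, 0.008]
wrist_force: [1.2, -0.8, -0.0]
width: 0.639
grip_force: 0.0
```

Run:
```python
from h import *
s=read_state(); print(s["tool_pos"],s["tcp_rot"],s["wrist_force"])
im=read_camera("wrist"); cv2.imwrite("pics/w5.png",im[:,:,::-1])
print([(np.round(d["at"],1).tolist(),round(d["score"],2)) for d in tip_of("wrist","crank_handle")[:2]])
print(proj("wrist",[[.4648,.1936,.1231],[.4698,.1936,.1231]]))
```

```text
[0.46342106 0.19713935 0.2321302 ] [-2.25625213 -2.18362938  0.00788621] [ 1.22290221 -0.8486402  -0.01157286]
[([282.9, 322.2], 0.78)]
[[320.38254177 281.02659979]
 [329.49064172 280.74356538]]
```

View pics/w5.png

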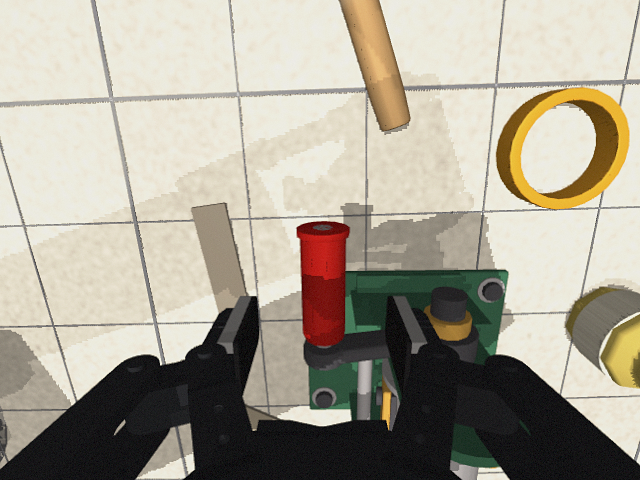

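The handle is at about (323, 283), within 1 mm of the estimate and between the fingers. Descend and pinch.

{"op": "step_arm", "data": {"targets": [[[0, 0, 0], [2, 2.5, 18], 55], [[0, 0, 0], [1, 0, 18], 55], [[0, 0, 0], [0, 0, 18], 55], [[0, 0, 0], [0, 0, 0], 40], [[0, 0, 0], [0, 0, 0], 20]], "grip_force": 40}}

```text
time: 7.4
tool_pos: [0.468, 0.1995, 0.1812]
tcp_rot: [-2.261, -2.181, 0.001]
wrist_force: [-7.9, 1.2, 1.4]
width: 0.371
grip_force: 6.7
```

{"op": "step_arm", "data": {"targets": [[[0, 0, 0], [0, 0, 0], 15], [[0, 0, 0], [0, 0, 0], 15], [[0, 0, 0], [0, 0, 0], 15]]}}

```text
time: 7.65
tool_pos: [0.4642, 0.1997, 0.1807]
tcp_rot: [-2.257, -2.178, 0.011]
wrist_force: [-10.8, 1.1, -0.6]
width: 0.271
grip_force: 39.1
```

{"op": "step_arm", "data": {"targets": [[[0, 0, 0], [0, 2, -14.5], 15], [[0, 0, 0], [0, 6.5, -13.5], 15], [[0, 0, 0], [0, 9, -12], 15], [[0, 0, 0], [0, 0, 0], 15]]}}

```text
time: 7.98
tool_pos: [0.4875, 0.1991, 0.2235]
tcp_rot: [2.256, 2.18, 0.005]
wrist_force: [4.5, -1.9, -0.0]
width: 0.263
grip_force: 42.1
```

{"op": "step_arm", "data": {"targets": [[[0, 0, 0], [0, 11.5, -10], 15], [[0, 0, 0], [0, 13, -7.5], 15], [[0, 0, 0], [0, 0, 0], 15]]}}

```text
time: 8.23
tool_pos: [0.5106, 0.1985, 0.2375]
tcp_rot: [2.259, 2.182, 0.001]
wrist_force: [5.8, 0.8, -12.9]
width: 0.263
grip_force: 42.1
```

{"op": "step_arm", "data": {"targets": [[[0, 0, 0], [0, 13, -2.5], 15], [[0, 0, 0], [0, 13, -0.5], 15], [[0, 0, 0], [0, 8, 0.5], 15], [[0, 0, 0], [0, 0, 0], 15]]}}

```text
time: 8.57
tool_pos: [0.5439, 0.1978, 0.2419]
tcp_rot: [-2.259, -2.182, -0.0]
wrist_force: [-1.3, 0.9, -1.4]
width: 0.265
grip_force: 43.2
```

```bash
python3 -c "
from scipy.optimize import least_squares as L
import numpy as np
p=np.array([(.4642,.1807),(.4875,.2235),(.5106,.2375),(.5439,.2419)])
r=L(lambda c:np.hypot(*(p-c).T)-.075,[.54,.17]);c=r.x;print(c,r.fun*1e3,3.052-np.arctan2(*(p-c).T[::-1]))"
```

```text
[0.53774979 0.16744283] [-0.26497139  0.28245644  0.13400513 -0.28925294] [0.0887401  0.75037969 1.11148666 1.5636172 ]
```

{"op": "step_arm", "data": {"targets": [[[0, 0, 0], [0, 3, 0], 15], [[0, 0, 0], [0, 0, 0], 15], [[0, 0, 0], [0, 0, 0], 15]]}}

```text
time: 8.82
tool_pos: [0.5459, 0.1978, 0.2416]
tcp_rot: [-2.259, -2.183, -0.0]
wrist_force: [-5.3, 0.6, 0.4]
width: 0.263
grip_force: 43.3
```

{"op": "step_arm", "data": {"targets": [[[0, 0, 0], [0, 0, 0], 50], [[0, 0, 0], [0, 0, 0], 50], [[0, 0, 0], [0, 0, 0], 50], [[0, 0, 0], [0, 0, -20], 50], [[0, 0, 0], [0, 0, -35], 50]]}}

```text
time: 9.23
tool_pos: [0.5442, 0.1968, 0.2919]
tcp_rot: [-2.257, -2.181, 0.012]
wrist_force: [-0.0, -0.5, 0.8]
width: 0.586
grip_force: 0.0
```

{"op": "step_arm", "data": {"targets": [[[0, 0, 0], [-10, 2, -35], 45], [[0, 0, 0], [-30, 12, -20], 45], [[0, 0, 0], [-37, 14, 0], 45], [[0, 0, 0], [-37, 14, 0], 45], [[0, 0, 0], [-37, 14, 0], 45]]}}

```text
time: 9.65
tool_pos: [0.5982, 0.0435, 0.3529]
tcp_rot: [2.255, 2.182, 0.005]
wrist_force: [1.1, 0.5, -0.5]
width: 0.525
grip_force: 0.0
```

{"op": "step_arm", "data": {"targets": [[[0, 0, 0], [-37, 14, 0], 45], [[0, 0, 0], [-36, 14, 10], 45], [[0, 0, 0], [-4, 0, 20], 45], [[0, 0, 0], [0, 0, 0], 45]]}}

```text
time: 9.98
tool_pos: [0.6217, -0.0358, 0.3174]
tcp_rot: [-2.261, -2.177, 0.005]
wrist_force: [-0.8, 0.6, -0.6]
width: 0.525
grip_force: 0.0
```

Run:
```python
from h import *
s=read_state(); print(s["tool_pos"],s["tcp_rot"],s["wrist_force"])
im=read_camera("wrist"); cv2.imwrite("pics/w6.png",im[:,:,::-1])
print([(np.round(d["at"],1).tolist(),round(d["score"],2)) for d in tip_of("wrist","pawl_pin")[:2]])
print(proj("wrist",[[.620,-.033,.204],[.627,-.033,.204]]))
plan([[.627,-.034,.2615]],-.036)
```

```text
[ 0.6216973  -0.03579575  0.31738627] [-2.26121582 -2.17673549  0.0053732 ] [-0.84213764  0.57335655 -0.58213751]
[([260.1, 328.3], 0.66)]
[[318.67733472 272.55247111]
 [331.24078534 272.16428756]]
[[-0.001, -0.0, 0.0], [-0.4, 2.6, 29.3]]
[[-0.001, -0.0, 0.0], [-0.4, 2.5, 29.3]]
-- [ 0.627  -0.034   0.2615]
```

View pics/w6.png

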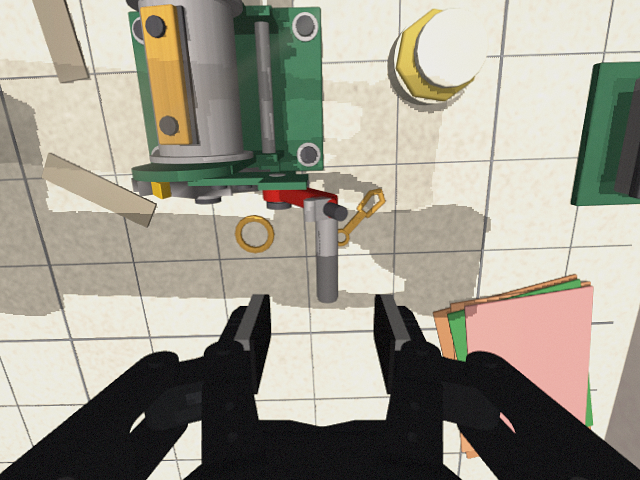

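The pin is at about (327, 265), centred between the fingers, and the clamp bar is up. Pinch it.

{"op": "step_arm", "data": {"targets": [[[0, 0, 0], [0, 3.5, 19], 45], [[0, 0, 0], [0, 0, 19], 45], [[0, 0, 0], [0, 0, 18], 45], [[0, 0, 0], [0, 0, 0], 30], [[0, 0, 0], [0, 0, 0], 8]], "grip_force": 20}}

```text
time: 10.5
tool_pos: [0.6256, -0.0316, 0.2651]
tcp_rot: [-2.256, -2.185, 0.001]
wrist_force: [0.0, 0.0, 0.1]
width: 0.256
grip_force: 0.0
```

{"op": "step_arm", "data": {"targets": [[[0, 0, 0], [0, 0, 0], 6], [[0, 0, 0], [0, 0, 0], 6], [[0, 0, 0], [0, 0, 0], 6]]}}

```text
time: 10.75
tool_pos: [0.6244, -0.0319, 0.2662]
tcp_rot: [-2.255, -2.182, 0.003]
wrist_force: [-6.4, 2.4, -0.2]
width: 0.131
grip_force: 21.1
```

{"op": "step_arm", "data": {"targets": [[[0, 0, 0], [0, -8.5, -5], 6], [[0, 0, 0], [0, -9.5, -3.5], 6], [[0, 0, 0], [0, -10, -1.5], 6], [[0, 0, 0], [0, -10, 0.5], 6], [[0, 0, 0], [0, -10, 2.5], 6]]}}

```text
time: 11.17
tool_pos: [0.579, -0.0312, 0.2755]
tcp_rot: [2.255, 2.18, 0.008]
wrist_force: [2.8, 1.3, 2.3]
width: 0.131
grip_force: 20.4
```

{"op": "step_arm", "data": {"targets": [[[0, 0, 0], [0, -9, 4.5], 6], [[0, 0, 0], [0, -8, 6.5], 6], [[0, 0, 0], [0, -6.5, 7.5], 6], [[0, 0, 0], [0, -4, 8.5], 6], [[0, 0, 0], [0, 0, 0], 6]]}}

```text
time: 11.58
tool_pos: [0.5478, -0.0307, 0.2419]
tcp_rot: [-2.256, -2.181, 0.006]
wrist_force: [-1.9, 0.2, 1.7]
width: 0.13
grip_force: 22.2
```

{"op": "step_arm", "data": {"targets": [[[0, 0, 0], [0, -0.5, 4], 6], [[0, 0, 0], [0, 0, 0], 6], [[0, 0, 0], [0, 0, 0], 40], [[0, 0, 0], [0, 0, 0], 45], [[0, 0, 0], [0, 0, 0], 45]]}}

```text
time: 12.0
tool_pos: [0.5502, -0.0307, 0.2404]
tcp_rot: [-2.259, -2.183, 0.001]
wrist_force: [0.5, -0.0, -0.2]
width: 0.527
grip_force: 0.0
```

{"op": "step_arm", "data": {"targets": [[[0, 0, 0], [0, 0, -20], 45], [[0, 0, 0], [0, 0, -30], 45], [[0, 0, 0], [0, 0, -10], 45], [[0, 0, 0], [0, 0, 0], 45]]}}

```text
time: 12.33
tool_pos: [0.5523, -0.0308, 0.3048]
tcp_rot: [2.255, 2.179, 0.008]
wrist_force: [0.5, -0.4, 0.4]
width: 0.528
grip_force: 0.0
```

Run:
```python
from h import *
s=read_state(); print(s["tool_pos"],s["tcp_rot"],s["wrist_force"])
im=read_camera("wrist"); cv2.imwrite("pics/w7.png",im[:,:,::-1])
print([(np.round(d["at"],1).tolist(),round(d["score"],2)) for d in tip_of("wrist","pawl_pin")[:2]])
```

```text
[ 0.55232866 -0.0308068   0.30483665] [2.2546243  2.17909215 0.0076897 ] [ 0.5431494  -0.36176893  0.41456512]
[([255.6, 309.4], 0.61), ([200.3, 389.4], 0.49)]
```

View pics/w7.png

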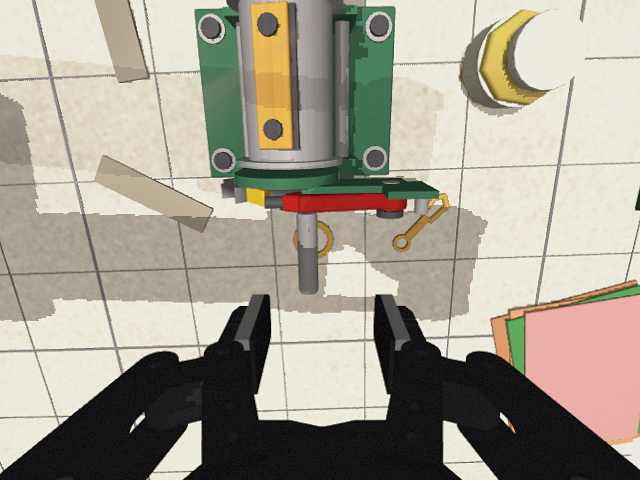

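The pawl lies in the gap at p≈0 (pin at about (308, 250)), and the yellow tooth at (255, 195) is just short of the nose at (275, 202). Back to the crank.

{"op": "step_arm", "data": {"targets": [[[0, 0, 0], [10, -1, -25], 45], [[0, 0, 0], [36, -2, 0], 45], [[0, 0, 0], [36, -2.5, 0], 45], [[0, 0, 0], [36, -2.5, 0], 50], [[0, 0, 0], [36, -2.5, 0], 50]]}}

```text
time: 12.85
tool_pos: [0.5437, 0.1249, 0.3236]
tcp_rot: [-2.259, -2.181, 0.004]
wrist_force: [-0.3, 0.6, 0.2]
width: 0.582
grip_force: 0.0
```

{"op": "step_arm", "data": {"targets": [[[0, 0, 0], [36, -2.5, 0], 50], [[0, 0, 0], [36, -2, 5], 50], [[0, 0, 0], [2.5, 0, 20], 50], [[0, 0, 0], [0, 0, 5], 50], [[0, 0, 0], [0, 0, 0], 50]]}}

```text
time: 13.27
tool_pos: [0.5406, 0.198, 0.2915]
tcp_rot: [-2.255, -2.183, 0.012]
wrist_force: [-0.9, -0.1, -0.4]
width: 0.588
grip_force: 0.0
```

Run:
```python
from h import *
s=read_state(); print(s["tool_pos"],s["tcp_rot"],s["wrist_force"])
im=read_camera("wrist"); cv2.imwrite("pics/w8.png",im[:,:,::-1])
print([(np.round(d["at"],1).tolist(),round(d["score"],2)) for d in tip_of("wrist","crank_handle")[:2]])
print(proj("wrist",[[.5455,.193,.184],[.5505,.193,.184]]))
plan([[.5455,.198,.2416]],-.036)
```

```text
[0.54058948 0.19797864 0.29148885] [-2.2552484  -2.18271277  0.0115917 ] [-0.91712371 -0.06928667 -0.36556087]
[([289.7, 336.4], 0.79)]
[[328.66819905 283.47891671]
 [337.83085899 283.20368326]]
[[-0.001, 0.001, 0.001], [0.4, 1.7, 26.5]]
[[-0.001, 0.001, 0.001], [0.4, 1.7, 26.5]]
-- [0.5455 0.198  0.2416]
```

View pics/w8.png

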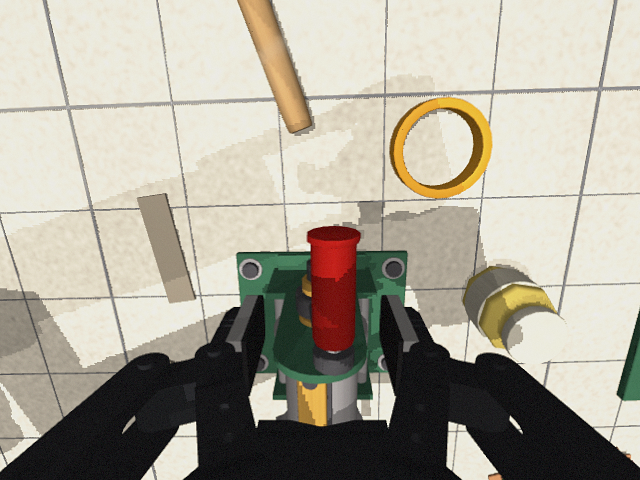

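The handle is at about (335, 288), between the fingers. Descend and pinch gently.

{"op": "step_arm", "data": {"targets": [[[0, 0, 0], [0, 2.5, 20], 50], [[0, 0, 0], [0, 2.5, 20], 50], [[0, 0, 0], [0, 0, 12], 50], [[0, 0, 0], [0, 0, 0], 40], [[0, 0, 0], [0, 0, 0], 20]], "grip_force": 40}}

```text
time: 13.78
tool_pos: [0.5476, 0.1972, 0.2436]
tcp_rot: [-2.26, -2.181, 0.002]
wrist_force: [0.2, 0.7, 0.7]
width: 0.346
grip_force: 0.0
```

{"op": "step_arm", "data": {"targets": [[[0, 0, 0], [0, 0, 0], 15], [[0, 0, 0], [0, 0, 0], 15], [[0, 0, 0], [0, 0, 0], 15], [[0, 0, 0], [0, 0, 0], 15]]}}

```text
time: 14.12
tool_pos: [0.5474, 0.1976, 0.2444]
tcp_rot: [2.258, 2.183, -0.002]
wrist_force: [-3.5, -3.8, 0.5]
width: 0.26
grip_force: 39.8
```

{"op": "step_arm", "data": {"targets": [[[0, 0, 0], [0, 1.5, 0.2], 15], [[0, 0, 0], [0, 1.5, 0.3], 15], [[0, 0, 0], [0, 1.5, 0.3], 15], [[0, 0, 0], [0, 0, 0], 15]]}}

```text
time: 14.45
tool_pos: [0.5518, 0.1975, 0.2437]
tcp_rot: [2.259, 2.184, -0.003]
wrist_force: [-5.0, -4.1, 0.6]
width: 0.265
grip_force: 40.0
```

{"op": "step_arm", "data": {"targets": [[[0, 0, 0], [0, 1, 0.2], 15], [[0, 0, 0], [0, 0, 0], 15], [[0, 0, 0], [0, 0, 0], 15]]}}

```text
time: 14.7
tool_pos: [0.5527, 0.1974, 0.2435]
tcp_rot: [2.258, 2.184, -0.003]
wrist_force: [-4.7, -5.2, 1.0]
width: 0.264
grip_force: 40.0
```

{"op": "step_arm", "data": {"targets": [[[0, 0, 0], [0, 1, 0.2], 15], [[0, 0, 0], [0, 0, 0], 15], [[0, 0, 0], [0, 1, 0.2], 15], [[0, 0, 0], [0, 0, 0], 15]]}}

```text
time: 15.03
tool_pos: [0.5546, 0.1974, 0.243]
tcp_rot: [-2.259, -2.184, 0.003]
wrist_force: [-4.5, -3.5, 1.2]
width: 0.261
grip_force: 40.0
```

```bash
sleep 0
```

{"op": "step_arm", "data": {"targets": [[[0, 0, 0], [0, 1, 0.25], 15], [[0, 0, 0], [0, 0, 0], 15], [[0, 0, 0], [0, 1, 0.25], 15], [[0, 0, 0], [0, 0, 0], 15]]}}

```text
time: 15.37
tool_pos: [0.5566, 0.1974, 0.2425]
tcp_rot: [-2.259, -2.184, 0.003]
wrist_force: [-5.2, -5.3, 1.2]
width: 0.262
grip_force: 40.0
```

{"op": "step_arm", "data": {"targets": [[[0, 0, 0], [0, 1, 0.25], 15], [[0, 0, 0], [0, 0, 0], 15], [[0, 0, 0], [0, 0.5, 0.15], 15], [[0, 0, 0], [0, 0, 0], 15]]}}

```text
time: 15.7
tool_pos: [0.5581, 0.1973, 0.2421]
tcp_rot: [-2.258, -2.184, 0.003]
wrist_force: [-5.3, -3.4, 2.1]
width: 0.267
grip_force: 40.0
```

{"op": "step_arm", "data": {"targets": [[[0, 0, 0], [0, 1, 0.3], 15], [[0, 0, 0], [0, 0, 0], 15], [[0, 0, 0], [0, 0.5, 0.15], 15], [[0, 0, 0], [0, 0, 0], 15]]}}

```text
time: 16.03
tool_pos: [0.5596, 0.1973, 0.2417]
tcp_rot: [-2.258, -2.184, 0.003]
wrist_force: [-5.3, -4.2, 0.9]
width: 0.262
grip_force: 40.0
```

{"op": "step_arm", "data": {"targets": [[[0, 0, 0], [0, 1, 0.3], 15], [[0, 0, 0], [0, 0, 0], 15], [[0, 0, 0], [0, 0.5, 0.15], 15], [[0, 0, 0], [0, 0, 0], 15]]}}

```text
time: 16.37
tool_pos: [0.5611, 0.1972, 0.2412]
tcp_rot: [-2.258, -2.183, 0.003]
wrist_force: [-4.8, -4.0, 1.0]
width: 0.262
grip_force: 40.0
```

{"op": "step_arm", "data": {"targets": [[[0, 0, 0], [0, 1, 0.3], 15], [[0, 0, 0], [0, 0, 0], 15], [[0, 0, 0], [0, 0.5, 0.15], 15], [[0, 0, 0], [0, 0, 0], 15]]}}

```text
time: 16.7
tool_pos: [0.5625, 0.1972, 0.2407]
tcp_rot: [-2.258, -2.183, 0.003]
wrist_force: [-5.4, -4.7, 2.0]
width: 0.266
grip_force: 40.0
```

{"op": "step_arm", "data": {"targets": [[[0, 0, 0], [0, 1, 0.35], 15], [[0, 0, 0], [0, 0, 0], 15], [[0, 0, 0], [0, 0.5, 0.2], 15], [[0, 0, 0], [0, 0, 0], 15]]}}

```text
time: 17.03
tool_pos: [0.564, 0.1972, 0.2402]
tcp_rot: [-2.258, -2.183, 0.003]
wrist_force: [-5.0, -4.8, 0.8]
width: 0.265
grip_force: 40.0
```

{"op": "step_arm", "data": {"targets": [[[0, 0, 0], [0, 1, 0.35], 15], [[0, 0, 0], [0, 0, 0], 15], [[0, 0, 0], [0, 0.5, 0.2], 15], [[0, 0, 0], [0, 0, 0], 15]]}}

```text
time: 17.37
tool_pos: [0.5647, 0.1972, 0.2399]
tcp_rot: [-2.257, -2.182, 0.006]
wrist_force: [-8.4, -3.6, 5.3]
width: 0.264
grip_force: 40.4
```

Contact: the handle force is rising. Two small increments more.

{"op": "step_arm", "data": {"targets": [[[0, 0, 0], [0, 0.5, 0.2], 15], [[0, 0, 0], [0, 0, 0], 15], [[0, 0, 0], [0, 0, 0], 15]]}}

```text
time: 17.62
tool_pos: [0.5648, 0.1972, 0.2399]
tcp_rot: [-2.257, -2.182, 0.006]
wrist_force: [-10.0, -4.6, 5.9]
width: 0.261
grip_force: 40.6
```

{"op": "step_arm", "data": {"targets": [[[0, 0, 0], [0, 0.6, 0.2], 15], [[0, 0, 0], [0, 0, 0], 15], [[0, 0, 0], [0, 0, 0], 15], [[0, 0, 0], [0, 0, 0], 15]]}}

```text
time: 17.95
tool_pos: [0.5651, 0.1972, 0.2398]
tcp_rot: [-2.257, -2.182, 0.007]
wrist_force: [-10.7, -4.1, 6.5]
width: 0.267
grip_force: 40.7
```

{"op": "step_arm", "data": {"targets": [[[0, 0, 0], [0, 0.6, 0.2], 15], [[0, 0, 0], [0, 0, 0], 15], [[0, 0, 0], [0, 0, 0], 15], [[0, 0, 0], [0, 0, 0], 15]]}}

```text
time: 18.28
tool_pos: [0.5653, 0.1972, 0.2397]
tcp_rot: [-2.256, -2.181, 0.009]
wrist_force: [-14.0, -4.2, 7.8]
width: 0.262
grip_force: 40.9
```

{"op": "step_arm", "data": {"targets": [[[0, 0, 0], [0, -1.5, -0.4], 15], [[0, 0, 0], [0, 0, 0], 15], [[0, 0, 0], [0, 0, 0], 45], [[0, 0, 0], [0, 0, 0], 50], [[0, 0, 0], [0, 0, 0], 50]]}}

```text
time: 18.7
tool_pos: [0.5675, 0.1982, 0.2402]
tcp_rot: [2.258, 2.182, 0.005]
wrist_force: [0.4, -0.6, -0.2]
width: 0.58
grip_force: 0.0
```

{"op": "step_arm", "data": {"targets": [[[0, 0, 0], [0, 0, -15], 50], [[0, 0, 0], [0, 0, -30], 50], [[0, 0, 0], [0, 0, -35], 50], [[0, 0, 0], [0, 0, -20], 50], [[0, 0, 0], [0, 0, 0], 50]]}}

```text
time: 19.12
tool_pos: [0.5696, 0.1987, 0.3466]
tcp_rot: [2.255, 2.179, 0.019]
wrist_force: [0.9, 0.2, 1.3]
width: 0.586
grip_force: 0.0
```

Run:
```python
from h import *
s=read_state(); print(s["tool_pos"],s["wrist_force"])
for c in("wrist","scene","top"):
    read_camera(c)
    for n,X in (("crank_handle",W([.534,.073,-.0385],handle(1.84))),("pawl_pin",W([.537,.073,-.0385],pin(0.02)))):
        print(c,n,[(np.round(d["at"],1).tolist(),round(d["score"],2)) for d in tip_of(c,n)[:2]],proj(c,X)[0][::-1].round(1))
```

```text
[0.5695702  0.19874497 0.34656607] [0.92559563 0.21068241 1.28174347]
wrist crank_handle [([253.0, 310.7], 0.96), ([390.9, 373.5], 0.47)] [258.7 317.5]
wrist pawl_pin [] [483.9 304.6]
scene crank_handle [([214.2, 354.8], 0.62)] [213.7 354.9]
scene pawl_pin [([231.2, 224.0], 0.97)] [229.3 228. ]
top crank_handle [([237.6, 284.2], 0.59)] [235.8 284.5]
top pawl_pin [([250.9, 422.0], 0.91)] [245.2 420.6]
```

```bash
python3 -c "
from workcell import *
print(finish_job())"
```

```text
the job is handed in; nothing more can be done
None
```

I handed the job in after about 20 s on the robot clock, with no verdict returned. The pawl is seated in the gap, the yellow tooth bore on it with an estimated 16 N at a drum angle of about 1.84 rad (by my estimate), the crank is released, and the arm touched nothing but the pawl pin and the crank handle.

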